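Load the standard and hold the carousel's index plunger clear

TASK

This autosampler must run to its home position with the standard on board: set the smallest of the three screw-capped bottles upright in the round nest of the sampler's open drawer, let go of it and push the drawer fully shut. Only then, because the carousel starts to turn as soon as it is free, grip the knob of the sprung index plunger on top of the sampler, pull it fully up out of its seat and keep it up while the carousel turns to its home stop, or the pin will come down on its rim and stop it short. Finish still gripping the plunger and holding it fully up, since I go on from there at the computer; do not shift or knock over the other bottles, the mug or the timer.

Things in the scene. Friction and masses are not known exactly. Their poses are not given: they have to be found in the camera images.
- standard: The bottle to load: the smallest of three screw-capped bottles standing on the bench, 86 mm high. Glass body 43 mm across up to 50 mm, shoulder, ribbed cap 38 mm across from 58 to 86 mm above the foot: grip it by the cap. About 0.1 kg. Origin: centre of the underside, z up.
- bottle_tall: Bystander: screw-capped bottle 56 mm across, 108 mm high. Origin: centre of the underside.
- bottle_mid: Bystander: screw-capped bottle 56 mm across, 104 mm high. Origin: centre of the underside.
- sampler: The autosampler, a white bench instrument with a grey top, 205 (x) x 250 (y) x 128 mm high, fixed to the bench. Origin: on its underside; its x points from its front (drawer and display, towards the robot) to its back, y to its left. In its frame the front face is at x = -110 mm, the back at +95 mm, the drawer's middle at y = +50 mm. Carousel and plunger bracket stand on top.
- drawer (a joint): Opening of the sampler's drawer in m: 0 shut, 0.105 fully open; starts open by 0.09 to 0.105. Slides along the sampler's -x to open; about 2 N to push, stays where it is left, hard stop when shut.
- drawer_handle (a point): Middle of the drawer's steel bow handle: bar 8 mm thick, 60 mm long along the sampler's y, 88 mm above the bench, 21 mm in front of the drawer front. The front is a plate 110 mm wide, 10 mm thick, from 15 to 115 mm above the bench; when shut it lies against the housing's front face. Moves with the drawer.
- drawer_nest (a point): Centre of the nest's floor, 21 mm above the bench, where the bottle's underside rests. Nest: black ring, 52 mm bore, 16 mm high, 4 mm wall, its centre 42 mm behind the drawer front. Tray side walls: 90 mm apart, top 46 mm above the bench. The drawer's opening in the housing ends 116 mm above the bench: the bottle passes only if it stands on the nest's floor. Moves with the drawer.
- plunger (a joint): Lift of the index plunger in m: 0 seated, 0.014 fully up (stop). A spring pulls it down with 5 N when seated, 12 N fully up; it springs back when let go. The pin sits 10 mm deep in its seat, so at 0.010 it is only just clear; more than 0.011 counts as fully up.
- plunger_knob (a point): Middle of the plunger's knob, 205 mm above the bench when seated. Black, round, ribbed, 27 mm across from 6 mm below to 9 mm above this point, 21 mm across for 10 mm further down. Pulled straight up. Below this point: a steel bush 18 mm across (top 18 mm down), the bracket 30 mm wide (top 31 mm down), and vial tops (34 mm down, 16 mm or more aside). Moves with the plunger.
- carousel (a joint): Turn of the sample carousel in rad, anticlockwise from above: 0 locked at the start, 1.047 at the home stop. Its drive pushes it lightly all the time, so it turns home by itself in about 2 s once the pin is clear. Seats lie every 0.524 rad: a pin let down on the way rubs on the rim and stops it short.
- carousel_center (a point): Centre of the carousel on its top nut, 161 mm above the bench. The carousel is a level steel disc 167 mm across with vials in it, its top 148 mm above the bench, its centre 12 mm behind the sampler's origin. The plunger's pin enters the rim 74.5 mm from the centre.
- cup: Bystander: mug, 78 mm across, 97 mm high. Origin: centre of the underside.
- clock: Bystander: small timer, 58 x 66 x 18 mm. Origin: centre of the underside.
Mind the look-alikes: they are no part of the job. What is shaped like the standard but purple is not meant.

How it is judged (in metres and radians):
On the way, in this order (a step that is already met when the one before it is completed fails the run):
1. the smallest bottle stands upright in the drawer's nest, let go (horizontal distance between standard and drawer_nest below 0.008 m and z of standard in the frame of drawer_nest between -0.004 and 0.006 m and angle between standard's own z axis and vertical below 0.12 rad and contact force between the fingers and standard below 0.1 N), for 0.2 s.
2. the drawer is fully shut with the bottle in it (horizontal distance between standard and drawer_nest below 0.008 m and z of standard in the frame of drawer_nest between -0.004 and 0.006 m and angle between standard's own z axis and vertical below 0.12 rad and value of joint drawer below 0.005 m), for 0.2 s.
3. the plunger is gripped and pulled fully up, clear of its seat (value of joint plunger above 0.011 m and contact force between the fingers and plunger above 2 N), for 0.2 s.
At the end, for the whole second after the job is handed in: The fingers grip the plunger's knob (contact over 2 N) and hold the plunger more than 11 mm up; the carousel has turned to its home stop (over 1.0 rad); the drawer is shut to within 5 mm and the smallest bottle stands upright (within 0.12 rad) on the floor of its nest, within 8 mm of the centre (all of step 2 and all of step 3 and value of joint carousel above 1 rad); the arm keeps its last pose, push and grip.
It fails at once if the carousel turns while the drawer is still open (value of joint carousel above 0.15 rad and value of joint drawer above 0.008 m).
It fails at once if the standard bottle is tipped over (angle between standard's own z axis and vertical above 0.7 rad).
It fails at once if another bottle, the mug or the timer is shifted by more than 4 cm or knocked over (distance of any of bottle_tall, bottle_mid, cup, clock from where it was at the start of the episode above 0.04 m or angle between any of bottle_tall, bottle_mid, cup's own z axis and vertical above 0.5 rad).
It also fails if it takes over 64 s, if anything falls off the work surface, if the arm or the gripper's body presses on something with over 40 N, if the wrist force passes 120 N, or if a joint passes its speed limit or range.

ROBOT

A 7-joint arm with a two-finger parallel gripper is mounted at the origin on a cart in front of the work surface, level with it; the furniture and walls round the work are solid. World frame = base frame: x ahead of the robot, y to its left, z up, the work surface at z = 0. Lengths are in mm, angles in rad, forces in N, time in s.
With the tool pointing down it reaches from about 400 to 875 mm from the base axis. Payload 19.3 kg.
Tool frame: the origin (TCP) lies at the very end of the fingers, on their centre line; the grasp point (between the pads) lies 19 mm behind it (grip_point_offset is the z of the grasp point in the tool frame, in mm); z points along the fingers, y is the line along which they close (so a half turn about z gives the same grasp; the last joint's range is limited). The gripper opens to 85 mm and grips with 20 to 120 N. Pads are 22 mm wide; open, the fingers measure 114 mm over their backs; the gripper's body (76 mm by 85 mm) begins 54 mm behind the grasp point. The pads swing forward as they close: fully open they stand 13 mm farther back than shut.
Start: joints at [1.062, 0.521, -0.036, 1.599, 0.021, 1.021, -0.113], TCP at [265.506, -565.793, 231.291] pointing down, gripper open.
Joint ranges: [-2.91, 2.91], [-0.3, 2.13], [-1.5, 1.42], [0.17, 2.43], [-1.26, 4.41], [0.16, 1.93], [-2.52, 2.52]. Speed limits (rad/s): [1.89, 1.89, 2.39, 2.39, 3.01, 3.01, 3.01].

INTERFACE

Orientations are given as a 3x3 rotation matrix whose columns are the frame's x, y, z axes.
In Python, from workcell import movep, movel, goto_joints, open_gripper, clamp, wait, inverse_kinematics, read_state, camera, PlanningError, finish_job, grip_point_offset gives the robot as it stands. Calls block until the motion is done:
- movep(position, orientation): joint-space move of the TCP to a pose.
- movel(position, frame=None, max_speed=150, guard=None): straight line of the TCP; frame=None keeps the orientation; max_speed is the mean speed in mm/s. With guard (N) it stops when the force on the tool has changed by that much, and returns True; else False.
- goto_joints(angles): joint-space move.
- open_gripper() and clamp(): open the fingers fully, or close them until they stop; the grip force is fixed at half the most.
- wait(seconds).
- inverse_kinematics(position, orientation): joint angles nearest the present ones, or None.
- read_state(): the state.
- camera(name): name is "scene" or "top" or "wrist"; returns a dict with "image" (384x512x3 uint8, blue, green, red), "range_z" (384x512 float32, mm along the optical axis (not along the pixel's ray), 0 where there is no reading), "fx", "fy", "cx", "cy" (pixels), "cam_to_world" (4x4, takes a point from camera to world coordinates). Camera axes: x right, y up, looking along -z (the intrinsics and any distortion apply to the point x, -y, -z); pixel columns grow to the right and rows downward; lengths in mm; the calibration is good to about 2 mm. A picture is of the moment at which its call begins.
A pose or a line that the arm cannot do raises PlanningError and nothing moves.
- finish_job(): hands the job in; it is judged then, once.
The state is a dict: "time": time; "qpos": joint angles; "qvel": joint speeds; "joint_efforts": joint torques, N m; "eef_pos": TCP position; "tool_rot": TCP orientation; "ft_force": force on the tool from outside, world axes, zero at the start; "torque": the same for the moment, N m; "finger_gap": finger opening in mm; "gripper_force": force on a finger pad.
Only numpy, scipy, OpenCV 4.12 (cv2) and the standard library are available. Lean on these libraries where they do the work, as an engineer would, in place of code of your own. Each camera call takes 0.05 s, during which the arm holds its last target. There are 200 camera calls.

## Working session

There is one attempt and no reset: what is moved stays moved. The work goes in short steps, each a Python script; the robot and the scene stay as the last script left them, time stands still between calls to the robot, and variables do not carry over. Pictures are saved under pics/ and viewed, at most 10 in all, crops included, and the job is handed in when it is done.

```bash
mkdir -p pics; cat > h.py <<'E'
import numpy as np, cv2
from workcell import *
def cloud(c):
    z=c["range_z"]; v,u=np.mgrid[0:z.shape[0],0:z.shape[1]]
    P=np.stack([(u-c["cx"])/c["fx"]*z,-(v-c["cy"])/c["fy"]*z,-z],-1)
    T=np.array(c["cam_to_world"]); W=P@T[:3,:3].T+T[:3,3]; W[z<=0]=np.nan
    return W
def snap(n):
    c=camera(n); np.savez(f"{n}.npz",**c); return c
E
python3 - <<'E'
from h import *
ims=[]
for n in("scene","top"):
    c=snap(n); cv2.imwrite(f"pics/{n}0.png",cv2.resize(c["image"],(800,600))); print(n,c["fx"],c["cx"],c["cy"],np.round(c["cam_to_world"],2).tolist(),[k for k in c])
s=read_state(); print(s["time"],grip_point_offset,np.round(s["tool_rot"],2).tolist(),s["finger_gap"])
E
```

```text
scene 379.1234545141206 258.4593072764241 193.79299403209572 [[0.99, 0.09, -0.14, 455.35], [-0.16, 0.53, -0.83, -768.22], [-0.0, 0.84, 0.54, 595.74], [0.0, 0.0, 0.0, 1.0]] ['image', 'range_z', 'fx', 'fy', 'cx', 'cy', 'cam_to_world']
top 360.5389775340683 252.11488815763727 198.04877474080632 [[-0.12, 0.97, -0.22, 362.63], [-0.99, -0.12, 0.02, -66.24], [-0.01, 0.22, 0.97, 972.03], [0.0, 0.0, 0.0, 1.0]] ['image', 'range_z', 'fx', 'fy', 'cx', 'cy', 'cam_to_world']
0.1 -18.700000000000003 [[0.91, 0.42, -0.0], [0.42, -0.91, 0.0], [-0.0, -0.0, -1.0]] 85.64014831604301
```

View pics/scene0.png

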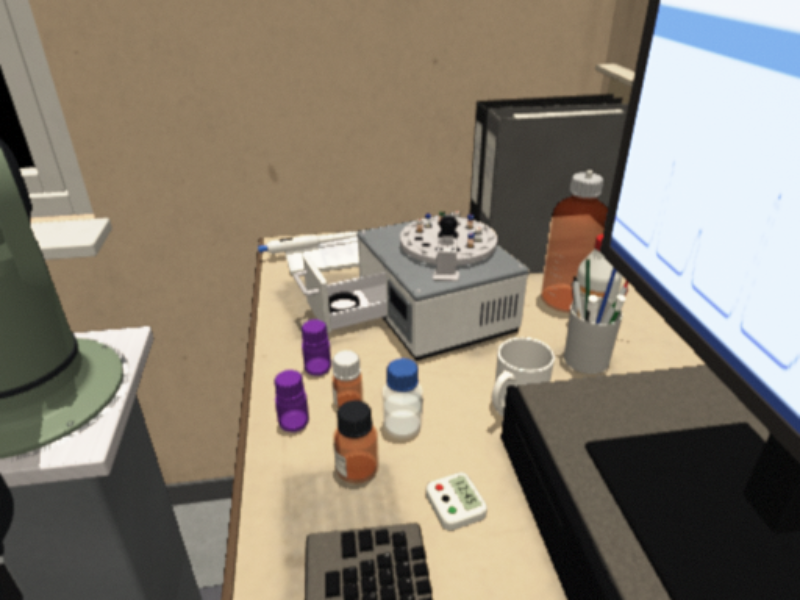

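View pics/top0.png

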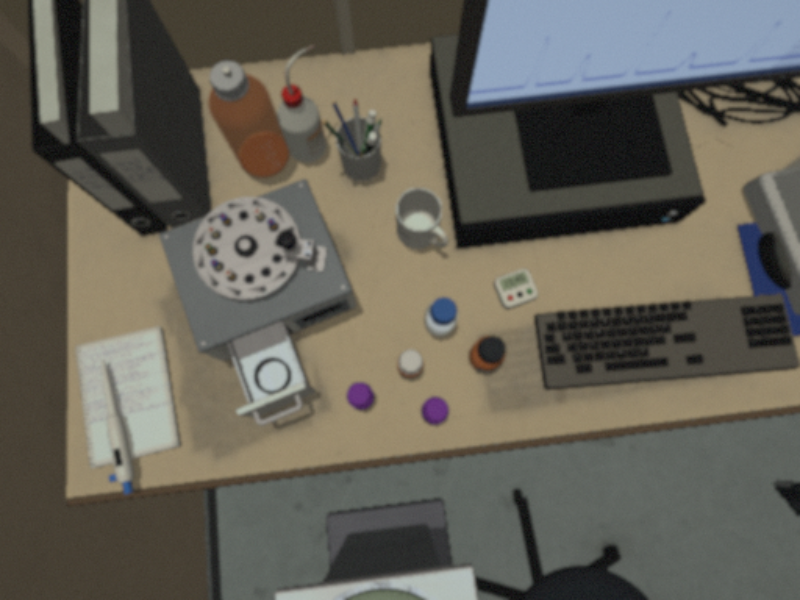

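The scene view (800x600) shows three real bottles: white cap with brown glass at (347,375), blue cap at (402,400) and black cap at (356,440). There are two purple look-alikes at (316,348) and (290,400). In the top view these are at (410,363), (442,315), (488,352) and (360,396)/(435,410). The smallest non-purple bottle is the white-capped one. The nest is at top (272,376), the plunger knob at (288,240) and the carousel nut at (246,245).

```bash
cat >> h.py <<'E'
def ray(c,u,v,z):
    T=np.array(c["cam_to_world"]); d=T[:3,:3]@np.array([(u-c["cx"])/c["fx"],-(v-c["cy"])/c["fy"],-1.]); o=T[:3,3]
    return o+d*(z-o[2])/d[2]
def band(W,lo,hi,xy,r):
    return (W[...,2]>lo)&(W[...,2]<hi)&(np.hypot(W[...,0]-xy[0],W[...,1]-xy[1])<r)
def circ(W,m):
    p=W[m][:,:2].astype(np.float32); c,r=cv2.minEnclosingCircle(p); return np.round(c,1),round(r,1),m.sum(),np.round(p.mean(0),1),np.round(np.median(W[m][:,2]),1)
E
python3 - <<'E'
from h import *
c=dict(np.load("top.npz")); W=cloud(c); s=.64
for n,(u,v),z in [("std",(410,358),86),("blue",(444,308),105),("black",(491,347),105),("pur1",(360,393),86),("pur2",(435,408),86),("nest",(272,376),37),("knob",(286,238),214),("nut",(246,244),161),("cup",(418,205),97),("clock",(516,288),18),("bench",(470,420),0)]:
    i,j=int(v*s),int(u*s); print(n,np.round(ray(c,u*s,v*s,z),1),"depth",np.round(W[i,j],1))
def near(u,v,z): return ray(c,u*s,v*s,z)
for n,(u,v),z,lo,hi,r in [("std",(410,358),86,80,94,30),("blue",(444,308),105,97,115,35),("black",(491,347),105,97,115,35),("pur1",(360,393),86,75,95,30),("pur2",(435,408),86,75,95,30),("knob",(286,238),214,203,222,25),("nut",(246,244),161,157,170,15),("disc",(246,244),161,142,154,100)]:
    m=band(W,lo,hi,near(u,v,z),r); print(n,circ(W,m) if m.any() else None)
# sampler top (grey) at z 128
m=band(W,122,134,near(250,260,128),230); r=cv2.minAreaRect(W[m][:,:2].astype(np.float32)); print("top",r,m.sum())
im=cv2.resize(c["image"][180:280,130:290],(800,500),interpolation=cv2.INTER_CUBIC); cv2.imwrite("pics/crop1.png",im)
E
```

```text
std [ 482.4 -100.9   86. ] depth [ 483.  -100.    84.9]
blue [ 551.9 -163.7  105. ] depth [ 551.6 -163.   107.9]
black [ 481.3 -227.2  105. ] depth [ 481.9 -227.1  102.6]
pur1 [437.5 -16.4  86. ] depth [438.9 -15.6  86.3]
pur2 [ 400.3 -129.3   86. ] depth [ 400.6 -128.3   88. ]
nest [487.5 128.3  37. ] depth [491.2 131.5  22. ]
knob [657.2  57.  214. ] depth [657.5  56.9 215.2]
nut [675.8 126.8 161. ] depth [675.7 127.5 162.5]
cup [ 733.1 -146.7   97. ] depth [ 759.8 -150.9   35.8]
clock [ 590.9 -303.5   18. ] depth [ 592.3 -303.4   16.1]
bench [ 376.8 -191.5    0. ] depth [ 379.1 -189.6    1. ]
std (array([ 478. , -101.2]), 18.7, np.int64(164), array([ 478.5, -101.4], dtype=float32), np.float64(85.8))
blue (array([ 548.8, -163.3]), 21.2, np.int64(217), array([ 548.1, -162.7], dtype=float32), np.float64(108.8))
black (array([ 479.3, -230.4]), 20.8, np.int64(217), array([ 478.9, -229.9], dtype=float32), np.float64(103.7))
pur1 (array([435.8, -13.8]), 18.5, np.int64(173), array([436.1, -13.9], dtype=float32), np.float64(85.3))
pur2 (array([ 398.7, -131.7]), 18.8, np.int64(176), array([ 398.1, -131.7], dtype=float32), np.float64(85.7))
knob (array([656.7,  57.4]), 14.1, np.int64(126), array([655. ,  56.4], dtype=float32), np.float64(214.4))
nut (array([676. , 128.8]), 9.0, np.int64(45), array([675.5, 129. ], dtype=float32), np.float64(161.3))
disc (array([676.4, 119.3]), 92.9, np.int64(2958), array([672.2, 131.6], dtype=float32), np.float64(148.5))
top ((712.6256103515625, 159.7324676513672), (334.69451904296875, 290.28533935546875), 15.721120834350586) 4764
```

View pics/crop1.png

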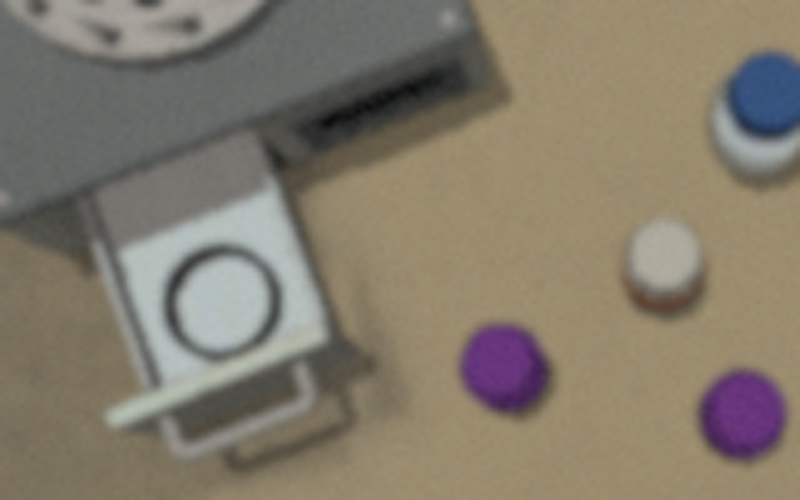

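The crop shows the white-capped bottle at (664,262), nearly upright in view. The nest ring is centred at about (222,300), the drawer front's top edge runs from (108,418) to (325,335), and the bow handle runs from (180,450) to (312,395). Depths and cap radii match the description. Next I measure the nest, yaw and handle.

```bash
python3 - <<'E'
from h import *
c=dict(np.load("top.npz")); W=cloud(c)
g=c["image"].max(2); m=np.zeros_like(g); m[225:256,160:190]=(g[225:256,160:190]<90)
n,l,st,ce=cv2.connectedComponentsWithStats(m); k=1+np.argmax(st[1:,4]); print(st[k],ce[k])
cs,_=cv2.findContours((l==k).astype(np.uint8),cv2.RETR_CCOMP,cv2.CHAIN_APPROX_NONE)
for q in cs:
    if len(q)>20:
        P=np.array([ray(c,u,v,37)[:2] for u,v in q[:,0]],np.float32); print("ring",cv2.fitEllipse(P))
def line(m,name):
    p=W[m]; (cx,cy),(w,h),a=cv2.minAreaRect(p[:,:2].astype(np.float32)); d=cv2.fitLine(p[:,:2].astype(np.float32),cv2.DIST_HUBER,0,.01,.01).ravel()
    print(name,m.sum(),"mean",p.mean(0).round(1),"rect",round(cx,1),round(cy,1),round(w,1),round(h,1),round(a,1),"yaw normal",np.degrees(np.arctan2(d[1],d[0]))-90, "top",np.percentile(p[:,2],98))
m=band(W,108,119,(450,150),80); line(m,"plate")
v,u=np.mgrid[0:384,0:512]
m=band(W,82,95,(425,150),60)&(W[...,0]<435+0*u)&(c["image"].max(2)>0)
line(m,"handle")
# sampler top front edge: grey top z128 points
m=band(W,124,133,(660,130),170)
n,l,st,ce=cv2.connectedComponentsWithStats(m.astype(np.uint8)); k=1+np.argmax(st[1:,4]); line(l==k,"top"); print(st[k])
print(np.degrees(np.arctan2(57.4-128.8,656.7-676)))
E
```

```text
[163 230  11  17  32] [166.4375  236.03125]
ring ((480.7914123535156, 123.67333221435547), (57.592281341552734, 74.00017547607422), 121.91654205322266)
plate 199 mean [442.2 119.8 114.2] rect 442.7 119.5 10.4 102.0 15.7 yaw normal -163.92583 top 117.16306590223934
handle 113 mean [418.8 126.1  90.9] rect 422.6 127.8 24.9 72.8 14.6 yaw normal -177.15497 top 93.83205839214901
top 4433 mean [633.4 122.  128.4] rect 656.7 124.1 207.5 251.9 15.7 yaw normal -168.63202 top 131.611646871631
[ 102  115  124  111 4433]
-105.12602846604615
```

```bash
cat >> h.py <<'E'
YAW=np.radians(15.9); ex=np.array([np.cos(YAW),np.sin(YAW),0]); ey=np.array([-ex[1],ex[0],0])
def R(sgn=1,a=0):  # tool down, y along sampler y
    x=ex*np.cos(a)+ey*np.sin(a); y=np.cross([0,0,-1.],x)
    return np.column_stack([sgn*x,sgn*y,[0,0,-1.]])
E
python3 - <<'E'
from h import *
for s in(1,-1):
    for p in [(478,-101,58),(488,128,79),(400,104,75),(656.7,57.4,186),(656.7,57.4,290)]:
        q=inverse_kinematics(p,R(s)); print(s,p,None if q is None else np.round(q,2))
s=1 if inverse_kinematics((488,128,79),R(1)) is not None else -1
movep((478,-101,260),R(s)); c=snap("wrist"); np.savez("w1.npz",**c); a=c["image"]
movep((470,122,260),R(s)); c=snap("wrist"); np.savez("w2.npz",**c)
st=read_state(); print(s,st["time"],st["eef_pos"],st["qpos"])
cv2.imwrite("pics/w12.png",cv2.resize(np.vstack([a,c["image"]]),(400,600)))
E
```

```text
1 (478, -101, 58) [ 0.19  0.59 -0.14  2.08  0.16  0.49 -1.36]
1 (488, 128, 79) [-0.13  0.58 -0.32  2.02  0.32  0.59 -1.96]
1 (400, 104, 75) [-0.14  0.49 -0.32  2.25  0.35  0.45 -2.04]
1 (656.7, 57.4, 186) [-0.02  0.63 -0.24  1.54  0.17  1.   -1.6 ]
1 (656.7, 57.4, 290) [ 0.02  0.54 -0.31  1.42  0.17  1.21 -1.6 ]
-1 (478, -101, 58) [ 0.56  0.66 -0.64  2.06  0.66  0.63  1.32]
-1 (488, 128, 79) [ 0.22  0.69 -0.81  2.    0.73  0.76  0.81]
-1 (400, 104, 75) [ 0.05  0.53 -0.56  2.24  0.57  0.52  0.89]
-1 (656.7, 57.4, 186) [ 0.33  0.75 -0.84  1.52  0.59  1.14  1.22]
-1 (656.7, 57.4, 290) [ 0.32  0.64 -0.84  1.4   0.48  1.31  1.31]
1 2.95 [470.35213917 120.63557437 259.92919188] [-0.06193684  0.28470692 -0.38162088  1.90771826  0.12745233  0.97270022
 -1.79671153]
```

View pics/w12.png

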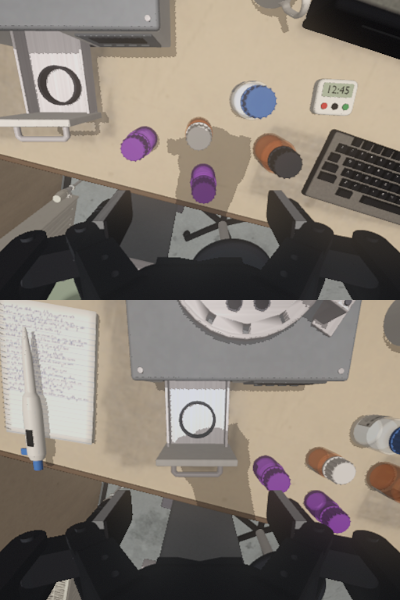

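The wrist views show the cap at (199,133) in the upper frame and the nest ring at (197,419) in the lower one. The sampler edges are level in the image, so the yaw is right. I now refine the cap and nest positions from these frames.

```bash
python3 - <<'E'
from h import *
c=dict(np.load("w1.npz")); W=cloud(c)
m=band(W,80,91,(478,-101),30); print("cap",circ(W,m))
c=dict(np.load("w2.npz")); W=cloud(c); g=c["image"].max(2)
m=np.zeros_like(g); u0,v0=int(197*1.28),int(119*1.28); sl=np.s_[v0-30:v0+31,u0-30:u0+31]; m[sl]=(g[sl]<80)*255
n,l,st,ce=cv2.connectedComponentsWithStats(m); k=1+np.argmax(st[1:,4]); print(st[k])
cs,h=cv2.findContours((l==k).astype(np.uint8),cv2.RETR_CCOMP,cv2.CHAIN_APPROX_NONE)
for q in cs:
    if len(q)>25:
        P=np.array([ray(c,u,v,37)[:2] for u,v in q[:,0]],np.float32); print("ring",np.round(cv2.minEnclosingCircle(P)[0],1),cv2.fitEllipse(P))
m=band(W,31,42,(488,128),40)&(l==k); print("ringdepth",circ(W,m))
p=W[band(W,110,119,(450,120),80)]; print("plate",cv2.minAreaRect(p[:,:2].astype(np.float32)),np.median(p[:,2]))
E
```

```text
cap (array([ 481.6, -100.1]), 19.2, np.int64(811), array([481.8, -99.9], dtype=float32), np.float64(84.1))
[230 137  46  40 247]
ring [491.5 129.8] ((492.37762451171875, 129.96102905273438), (53.79912567138672, 54.76369094848633), 92.44398498535156)
ringdepth (array([491.3, 129.8]), 28.7, np.int64(224), array([480.4, 123.7], dtype=float32), np.float64(35.4))
plate ((446.35589599609375, 117.896728515625), (10.74893856048584, 109.11832427978516), 15.397367477416992) 112.90803280413303
```

```bash
python3 - <<'E'
from h import *
movep((480,-100.7,150),R()); movel((480,-100.7,58),max_speed=100); wait(.2)
s=read_state(); print(s["eef_pos"],s["ft_force"])
clamp(); s=read_state(); print(s["finger_gap"],s["gripper_force"],s["time"])
movel((480,-100.7,185),max_speed=150); s=read_state(); print(s["finger_gap"],s["ft_force"])
movel((490,129.2,185),max_speed=150); wait(.3); s=read_state(); print(s["eef_pos"],s["time"],s["finger_gap"])
c=snap("wrist"); np.savez("w3.npz",**c); t=snap("scene")
cv2.imwrite("pics/w3.png",np.hstack([cv2.resize(c["image"],(400,300)),cv2.resize(t["image"][120:260,130:316],(400,300))]))
E
```

```text
[ 480.24513653 -100.80176258   58.4359446 ] [ 0.77344371 -0.16743203  0.62504979]
36.2438295656591 59.17499363422394 5.7
36.20670350925303 [ 0.71433396 -0.3416762  -0.88175919]
[490.0217799  129.00809309 185.01211878] 8.6833 36.397782747028316
```

View pics/w3.png

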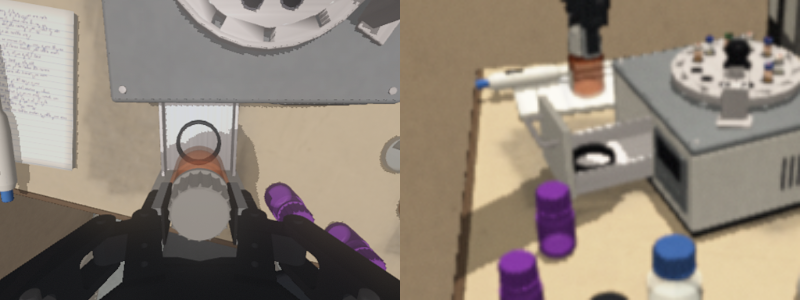

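The bottle is held upright. The ring at (199,142) is laterally in line with the cap at (199,205). I lower it in.

```bash
python3 - <<'E'
from h import *
movel((490,129.2,99),max_speed=120)
hit=movel((490,129.2,76),max_speed=25,guard=4); s=read_state(); print(hit,s["eef_pos"],s["ft_force"],s["time"])
c=snap("scene"); cv2.imwrite("pics/p4.png",cv2.resize(c["image"][110:260,160:360],(800,600),interpolation=cv2.INTER_CUBIC))
E
```

```text
True [490.20982712 129.34041752  79.24149887] [1.00224279 0.50482905 8.11222501] 10.3917
```

View pics/p4.png

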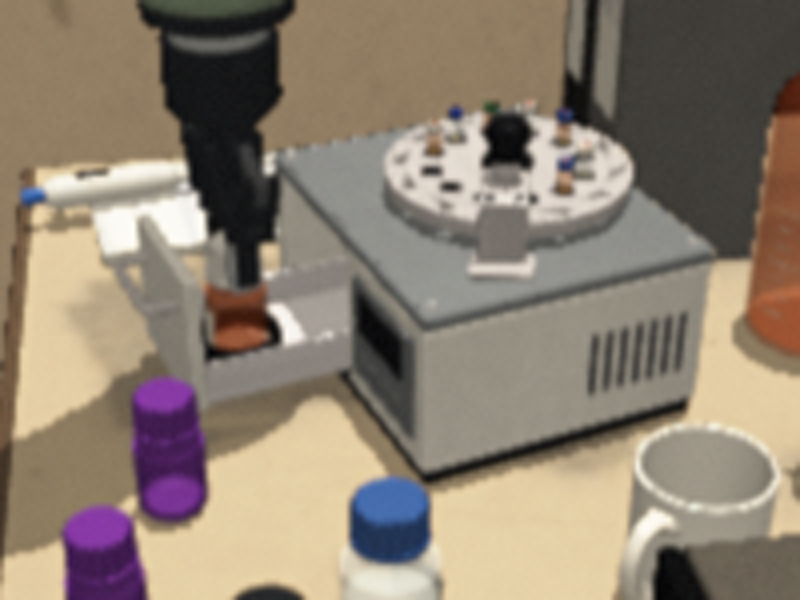

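The bottle made contact at the predicted height (79.2 against 79.4) and sits in the ring at (240,330). Releasing it and checking before pushing.

```bash
python3 - <<'E'
from h import *
open_gripper(); wait(.3); movel((490,129.2,200),max_speed=120)
pc=np.array([444.8,117.3,0])
a=pc-52*ex; movep(a+[0,0,200],R()); c=snap("wrist"); t=snap("top"); W=cloud(t)
print("cap",circ(W,band(W,98,114,(490,129),28)))
clamp(); print(read_state()["time"],read_state()["finger_gap"],read_state()["eef_pos"])
cv2.imwrite("pics/w5.png",np.hstack([cv2.resize(c["image"],(400,300)),cv2.resize(t["image"][190:280,130:250],(400,300))]))
E
```

```text
cap (array([488.7, 128.7]), 19.2, np.int64(182), array([487.9, 127.4], dtype=float32), np.float64(106.5))
13.7917 0.21651853492819892 [394.79090598 103.0337323  200.00863991]
```

View pics/w5.png

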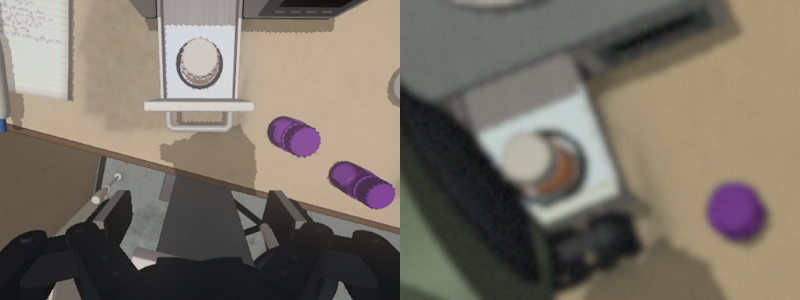

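The bottle stands in the nest, cap top at 106.5 mm (107 expected) and over the ring. I push the drawer with the closed fingers on the bow.

```bash
python3 - <<'E'
from h import *
pc=np.array([444.8,117.3,0]); a=pc-52*ex
print(movel(a+[0,0,76],max_speed=120,guard=10), read_state()["eef_pos"])
p0=read_state()["eef_pos"]
h1=movel(a+25*ex+[0,0,76],max_speed=40,guard=12)   # contact, gentle
h=h1 or movel(a+140*ex+[0,0,76],max_speed=50,guard=15)
s=read_state(); p=np.array(s["eef_pos"]); print(h1,h,(p-p0)@ex,p,s["ft_force"],s["time"])
wait(.2)
movel(p-25*ex,max_speed=100); q=p-25*ex; movel([q[0],q[1],270],max_speed=150)
c=snap("wrist"); np.savez("w6.npz",**c); W=cloud(c)
b=W[band(W,110,119,pc[:2]+101*ex[:2],90)]; t=snap("scene"); print(read_state()["time"])
cv2.imwrite("pics/w6.png",np.hstack([cv2.resize(c["image"],(400,300)),cv2.resize(t["image"][110:260,160:360],(400,300))]))
E
```

```text
False [395.04697433 103.14262516  76.43641816]
False True 111.61488830699018 [502.45355062 133.50315477  75.29577203] [-2.83006708 -1.45096082  2.59245216] 17.3417
19.4917
```

View pics/w6.png

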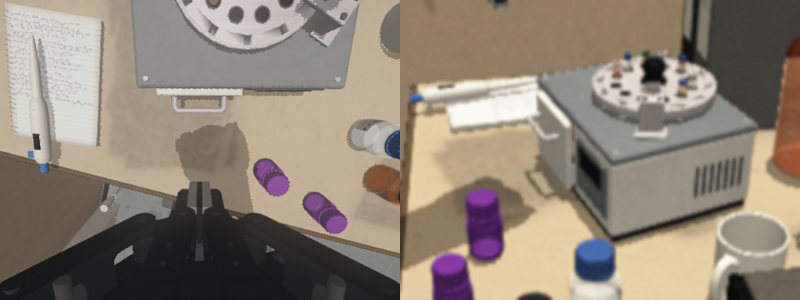

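The drawer looks shut: the plate lies against the housing at (200,92), with the handle at (200,105). I check it numerically and refine the knob.

```bash
python3 - <<'E'
from h import *
c=dict(np.load("w6.npz")); W=cloud(c); o=np.array([663.9,126.1])
X=(W[...,:2]-o)@ex[:2]; Y=(W[...,:2]-o)@ey[:2]; Z=W[...,2]
m=(abs(Y-50)<45)&(Z>106)&(Z<117)&(X<-90)&(X>-150); print("plate x",np.percentile(X[m],[2,50,98]),np.median(Z[m]),m.sum())
m=(abs(Y)<110)&(Z>124)&(Z<132)&(X<-60); print("housing front x",np.percentile(X[m],[0.5,1,2]),m.sum())
m=(abs(Y-50)<25)&(Z>80)&(Z<96)&(X<-115)&(X>-160); print("handle",np.percentile(X[m],[2,50,98]),m.sum())
k=np.array([656.7,57.4]); movep((*(k-40*ex[:2]),300),R()); open_gripper(); wait(.2)
c=snap("wrist"); np.savez("w7.npz",**c); W=cloud(c)
print("knob",circ(W,band(W,205,222,k,25))); t=snap("top"); T=cloud(t); print("nut",circ(W,band(W,156,168,(676,129),14)),read_state()["time"],read_state()["eef_pos"])
cv2.imwrite("pics/w7.png",c["image"])
E
```

```text
plate x [-115.40778756 -111.56013672 -107.76437327] 113.24171708040899 817
housing front x [-106.90158007 -106.01903966 -105.9855079 ] 12728
handle [-140.36764975 -136.93077764 -132.97418684] 333
knob (array([660.2,  58.7]), 14.2, np.int64(925), array([660.8,  58.9], dtype=float32), np.float64(213.3))
nut (array([678.8, 130.7]), 8.8, np.int64(306), array([678.9, 130.3], dtype=float32), np.float64(159.7)) 21.275 [618.20631187  46.42237957 299.98081778]
```

View pics/w7.png

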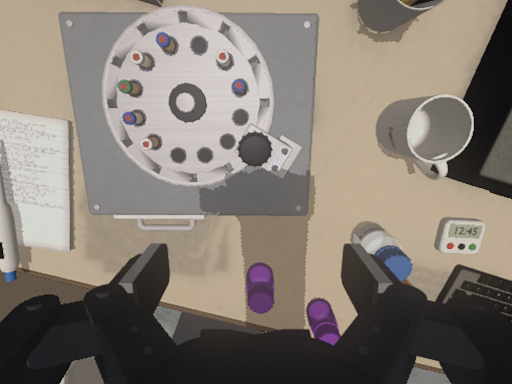

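The drawer is shut (plate back edge meets the housing front within about 1 mm). The knob at (255,150) is clear and the carousel is still locked. Mean knob position from both cameras is (658.6, 58.0).

```bash
python3 - <<'E'
from h import *
k=np.array([658.6,58.0])
movep((*k,245),R()); print(movel((*k,187),max_speed=80,guard=8)); wait(.2); f0=np.array(read_state()["ft_force"])
clamp(); s=read_state(); print(s["eef_pos"],s["finger_gap"],s["gripper_force"],f0,s["ft_force"])
z0=s["eef_pos"][2]
for d in (4,8,12,13.5):
    movel((*k,187+d),max_speed=20); s=read_state(); print(d,s["eef_pos"][2]-z0,np.array(s["ft_force"])-f0,s["finger_gap"])
wait(3.5); s=read_state(); print(s["eef_pos"]-np.array([*k,z0]),np.array(s["ft_force"])-f0,s["finger_gap"],s["gripper_force"],s["time"])
c=snap("scene"); t=snap("wrist")
cv2.imwrite("pics/p8.png",np.hstack([cv2.resize(t["image"],(400,300)),cv2.resize(c["image"][120:195,240:340],(400,300),interpolation=cv2.INTER_CUBIC)]))
E
```

```text
False
[658.61967084  58.29105895 187.27475385] 24.823695978707583 58.69191348552704 [-0.27146636 -0.11261116  0.51734016] [-2.07683422  1.94814023  5.22322022]
4 3.460384128161536 [ 1.19563821  3.53549906 -5.91503651] 24.93037258874855
8 7.740142054599488 [ 0.83554426  4.4618676  -8.3819391 ] 25.423849529246546
12 11.554175845354678 [  1.35775332   5.42095303 -12.03957706] 25.5791050110351
13.5 12.917980800673575 [  1.97651406   5.48512023 -11.79072322] 24.919212548070394
[-0.16686021  0.12817598 12.883278  ] [  0.67390821   4.24077301 -12.05333905] 25.086737470881218 59.48223888874054 28.1167
```

View pics/p8.png

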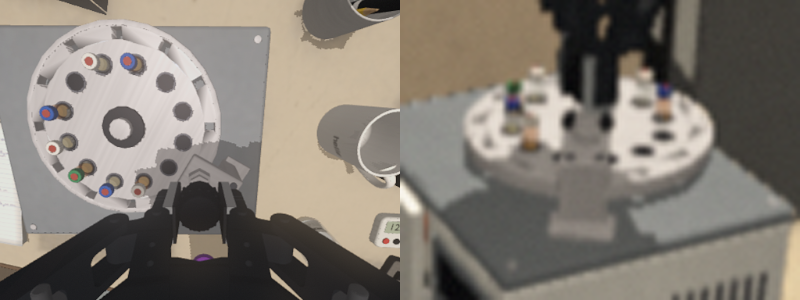

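The knob is held at (203,205) in the wrist view, and the vials have gone round by about 60°. I check the knob-top height and the turn angle numerically.

```bash
python3 - <<'E'
from h import *
def vials(c,W,n):
    m=(band(W,163,180,n,75)&(np.hypot(W[...,0]-n[0],W[...,1]-n[1])>30)).astype(np.uint8)
    k,l,st,ce=cv2.connectedComponentsWithStats(m)
    for i in range(1,k):
        if st[i,4]>12:
            p=np.nanmean(W[l==i],0)[:2]-n; print(st[i,4],np.round(np.degrees(np.arctan2(p[1],p[0])),1),np.round(np.hypot(*p),1),c["image"][l==i].mean(0).astype(int))
c=dict(np.load("w7.npz")); W=cloud(c); vials(c,W,np.array([678.8,130.5]))
c=dict(np.load("wrist.npz")); W=cloud(c); print("now"); print("nut",circ(W,band(W,156,166,(678,130),14)))
vials(c,W,np.array(circ(W,band(W,156,166,(678,130),14))[0]))
v,u=int(205*1.28),int(203*1.28); print("knob top z",np.nanmedian(W[v-8:v+9,u-8:u+9,2]),W[v,u])
s=read_state(); print(s["time"],s["ft_force"])
E
```

```text
181 31.0 51.7 [130 101 112]
160 -28.8 51.7 [158 166 187]
177 61.2 51.5 [148 156 176]
162 91.4 51.4 [ 92 114 109]
140 -58.6 51.8 [136 106 117]
150 121.5 51.4 [127  98 107]
103 -94.7 66.4 [187 190 196]
141 151.6 51.3 [151 158 178]
16 -115.6 63.3 [175 178 186]
now
nut (array([678.6, 130.4]), 9.1, np.int64(632), array([679.2, 130.2], dtype=float32), np.float64(159.6))
421 30.2 51.8 [160 168 190]
395 0.3 52.1 [142 111 123]
386 90.0 51.3 [127  93  99]
349 120.3 51.0 [151 159 180]
747 -100.6 65.8 [130 132 139]
313 150.7 50.9 [ 89 113 104]
291 -178.8 50.8 [130  96 103]
275 -148.5 50.8 [126 133 149]
knob top z 226.4555313249823 [665.9515525   58.10000913 225.86820913]
28.2167 [  1.10456665   5.12069627 -10.72762964]
```

The carousel turned about 59° (60° is home) and the knob rose about 13.1 mm, still gripped. Handing in.

```bash
python3 -c "
from workcell import *
print(finish_job())"
```

```text
the job is handed in; nothing more can be done
None
```

Job handed in after about 28 s of robot time: the smallest bottle is upright in the nest, the drawer is shut, the carousel is at its home stop (about 59° of 60° measured), and the plunger is still gripped and held about 13 mm up; the arm touched none of the other bottles, the mug or the timer, though I did not re-measure their positions at the end.

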